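Re-hang the clear splash guard on the other suction station

ROBOT

A 6-joint arm with a two-finger parallel gripper is mounted at the origin on a cart in front of the work surface, level with it; the furniture and walls round the work are solid. World frame = base frame: x ahead of the robot, y to its left, z up, the work surface at z = 0. Lengths are in m, angles in rad, forces in N, time in s.
With the tool pointing down it reaches from about 0.425 to 0.95 m from the base axis. Payload 3.5 kg.
Tool frame: the origin (TCP) lies on the centre line of the jaws, within the pads' length; the fingertips stand 17 mm ahead of it and the grasp point (between the pads) lies 2 mm behind it; z points along the fingers, y is the line along which they close (so a half turn about z gives the same grasp; the last joint's range is limited). The gripper opens to 85 mm and grips with 20 to 120 N. Pads are 22 mm wide; open, the fingers measure 114 mm over their backs; the gripper's body (76 mm by 85 mm) begins 54 mm behind the grasp point. The pads swing forward as they close: fully open they stand 13 mm farther back than shut.
Start: joints at [1.134, 0.286, 1.577, -0, 1.279, -0.15], TCP at [0.191, 0.647, 0.248] pointing down, gripper open.
Joint ranges: [-2.77, 2.77], [-0.9, 2.22], [0.21, 2.48], [-1.53, 4.67], [0.24, 2.81], [-2.84, 2.84]. Speed limits (rad/s): [2.79, 2.79, 3.14, 3.14, 3.14, 3.14].

INTERFACE

Orientations are given as a unit quaternion [x, y, z, w].
In Python, from plant import ctrl gives the robot as it stands. The module is installed in compiled form; this text tells all that it offers.
- The arm moves only by the tool drive_tool, never from a script. Its argument "moves" is a list of rows, each a list of 3 entries, a list of its own where there are three numbers: the turn, a rotation vector about the tool's x, y, z in rad, then the shift along the tool's x, y, z in m, then the finger opening in m, from 0 to 0.0854. A call has 1 to 5 rows; each row shifts and turns the commanded pose from where the row before left it, along the tool's axes as they then stand; what a row does not reach is not made up. A row lasts 1/8 s, in which the tool goes at most 62.5 mm and 10.7 degrees, less where a joint would pass 70% of its speed; a pose out of reach is approached as far as the arm can. A call with a gripper value outside its range is refused whole. The fingers move at their own pace and stop on an object; "grip_force" is the grip in N (left out, the last holds). Time passes only in rows, so rows that do not move let the fingers close. It gives the time, the measured TCP pose, the force, the opening and the grip force at its end, in the units of the state.
- ctrl.get_state(): the state, without advancing time (a new reading comes with each control period).
- ctrl.read_camera(name): name is "scene" or "top" or "wrist"; returns a dict with "image" (384x512x3 uint8, red, green, blue), "fx", "fy", "cx", "cy" (pixels), "R" (3x3) and "t" (3): a world point X has camera coordinates R X + t. Camera axes: x right, y down, z forward; pixel columns grow to the right and rows downward; lengths in m; the calibration is good to about 2 mm. A picture is of the moment at which its call begins. There is no depth.
- ctrl.sign_off(): hands the job in; it is judged then, once.
The state is a dict: "time": time; "qpos": joint angles; "dq": joint speeds; "joint_efforts": joint torques, N m; "eef_pos": TCP position; "tcp_rot": TCP orientation; "contact_force": force on the tool from outside, world axes, zero at the start; "wrist_torque": the same for the moment, N m; "opening": opening from 0.0 (shut) to 1.0 (fully open); "finger_force": force on a finger pad.
Only numpy, scipy, OpenCV 4.12 (cv2) and the standard library are available. Lean on these libraries where they do the work, as an engineer would, in place of code of your own. Each camera call takes 0.05 s, during which the arm holds its last target. There are 200 camera calls.

TASK

The next technician grinds at the suction station that has no splash guard. Draw the sprung hinge pin by pinching the two tabs on the guard's bar together, take the guard off its station, and hang it on the other station the same way round (sprung pin on the right): bar resting down in both V cradles, fixed stub in the left ear, sprung pin snapped fully into the right ear, pane hanging free. The ears of that station have been re-set in their slots, so their height is not known exactly: lower the guard gently until you feel it rest, never force it on either station, and leave the model, the tin and the wheel box where they are.

Things in the scene. Friction and masses are not known exactly. Their poses are not given: they have to be found in the camera images.
- station_a: Suction station that carries the guard at the start: 118 x 188 mm base plate, white suction box (106 mm high, grey duct over it to 155 mm) behind, wooden bench pin in front, two side plates with steel ears. Origin on the bench below the hinge axis; x points to the suction box, y to its left, z up. Hinge axis along its y, 165 mm up. Guard home: origin on that axis at y = 0.
- station_b: The empty station, where the guard must end; same build, size, origin and axes as station_a. But its ears and cradles (both together, level) have been clamped higher or lower in their slots: its hinge axis stands anywhere from 10 mm below to 10 mm above 165 mm. This is not in the measured pose.
- b_left_ear (a point): On station_b (a nominal point: 165 mm up, true height up to 10 mm off): middle of the left ear's inner face, y = +70 mm. Ears are 5 mm thick, 34 mm wide, top 12 mm above the axis, each with a 9 mm through hole on the axis. Below the hole a V cradle (90 degree V open upward, arms to 15 mm either side and 3 mm above the axis) juts 15 mm inward; the guard's bar lies in it.
- b_right_ear (a point): The same point at the right ear's inner face, y = -86 mm; its V cradle juts 23 mm inward. Station_a has the same ears at the same places, at true height.
- guard: Splash guard, 0.19 to 0.33 kg. Origin in the middle of its round bar (14 mm thick, 140 mm long, on the hinge axis); y along the bar to the left, z up when the pane hangs straight. Left end: fixed stub 6 mm thick, 5 mm long. Clear pane below, 94 mm wide, 4 mm thick, reaching 96 mm under the axis. To drop in or lift out, draw the pin fully and stand 5 to 11 mm right of home (best y = -8 mm).
- guard_fixed_tab (a point): Fixed pinch tab on the bar, 18 mm wide (guard x), 6 mm thick (y), top 37 mm above the axis. The point: its middle, guard y = +8.5 mm, 22 mm above the axis.
- guard_pin_tab (a point): Sliding pinch tab of the hinge pin, same size and height: middle at guard y = -25.5 mm with the pin home, -8.5 mm fully drawn (pair then 23 mm wide over all, centred on the guard). Pinched about the middle of both tabs as they stand at home, the pin is drawn and the guard carried 8.5 mm right by itself.
- hinge_pin (a joint): Sprung pin at the bar's right end, slides along the bar. 0: home, collar against right ear, 6 mm thick 5 mm long tip in its hole; 0.017: drawn to the stop; -0.002: fully out in free air. Spring 6 N home, 11 N drawn. Let out with the bar in the cradles, it enters its hole and pushes the guard left until home. Let out more than some 2 mm higher, it jams askew between the ears.
- die_model: Bystander: yellow and white dental working model, 56 x 66 x 49 mm, on the bench behind the stations; origin in its underside.
- tin: Bystander: round tin, 64 mm across, 22 mm high, on the bench at the far right; origin in its underside.
- wheel_box: Bystander: small flat clear-lidded box, 36 x 50 x 16 mm, on the bench at the right, in front of the drum machine; origin in its underside.

How it is judged:
By the outcome, as a careful person would: the job done as asked, in the order asked, and still so for the second after the job is handed in, with the robot touching nothing.
It also fails if it takes over 42 s, if anything falls off the work surface, if the arm or the gripper's body presses on something with over 40 N, if the wrist force passes 120 N, or if a joint passes its speed limit or range.

## Working session

There is one attempt and no reset: what is moved stays moved. The work goes in short steps, Python scripts to look and compute and a tool call to move; the robot and the scene stay as the last step left them, time stands still between calls to the robot, and variables do not carry over. Pictures are saved under pics/ and viewed, at most 10 in all, crops included, and the job is handed in when it is done.

Besides the shell and the picture viewer there is one more tool, called after "Emit:" as name([rows], argument=value, ...), one row to a line, values as JSON. drive_tool: Moves the arm, as the interface text tells. Its arguments: {"type":"object","properties":{"moves":{"type":"array","items":{"type":"array"}},"grip_force":{"type":"number"}},"required":["moves"]}

```bash
mkdir -p pics
python3 - <<'E'
from plant import ctrl
import cv2,numpy as np
s=ctrl.get_state(); print(s)
for n in ["scene","top","wrist"]:
    c=ctrl.read_camera(n); cv2.imwrite(f"pics/{n}0.png",c["image"][:,:,::-1]); print(n,c["fx"],c["cx"],c["cy"],np.round(c["R"],3).tolist(),np.round(c["t"],3))
    np.savez(f"{n}0.npz",**c)
a=cv2.imread("pics/scene0.png");b=cv2.imread("pics/top0.png")
E
```

```text
{'time': 0.0, 'qpos': array([ 1.13399748e+00,  2.87166745e-01,  1.57821990e+00, -6.88303275e-06,
        1.27859067e+00, -1.49996548e-01]), 'dq': array([-0.0009967 ,  0.00020232, -0.00227115, -0.00035157,  0.00090209,
        0.00108787]), 'joint_efforts': array([-2.50915737e-04, -4.05982876e+01, -2.92627949e+01, -1.25187598e-04,
        5.88001116e-03,  8.79001192e-06]), 'eef_pos': array([0.19064838, 0.64685681, 0.24692319]), 'tcp_rot': array([ 1.42909085e-01,  9.89735102e-01, -1.14232941e-03, -3.41675409e-04]), 'contact_force': array([-0.81717458, -0.66333739, -0.18138097]), 'wrist_torque': array([-0.00224884, -0.03776019,  0.00082655]), 'finger_force': 0.0, 'opening': 0.9995259813921037}
scene 361.50781432499105 253.22548686539338 193.0878575454004 [[0.815, -0.58, -0.018], [-0.438, -0.596, -0.673], [0.38, 0.556, -0.74]] [-0.434  0.342  1.024]
top 469.7125790278574 247.95699907607025 188.30242218647038 [[-0.021, -1.0, -0.007], [-0.989, 0.021, -0.15], [0.15, 0.003, -0.989]] [0.004 0.562 1.401]
wrist 313.0899221974953 259.42856520165253 187.9734875395225 [[0.284, 0.959, -0.002], [0.913, -0.27, 0.307], [0.294, -0.089, -0.952]] [-0.674 -0.04   0.381]
```

View pics/scene0.png

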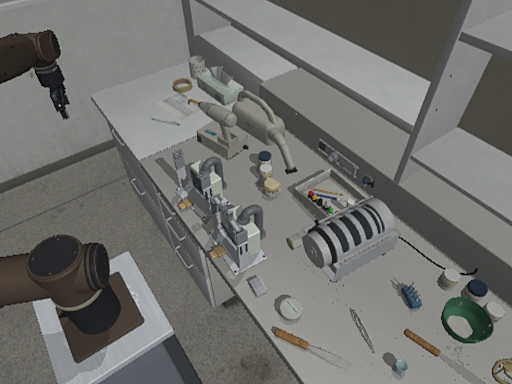

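View pics/top0.png

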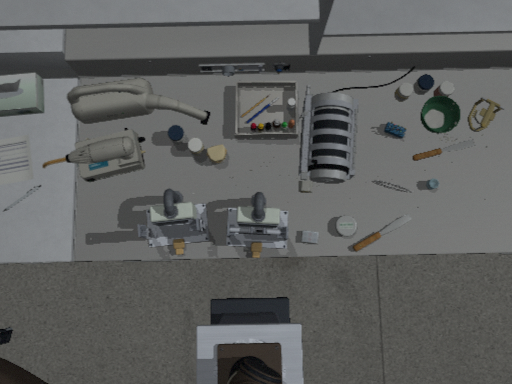

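The scene view shows two stations near (205,185) and (238,240). In the top view they are at (177,228) and (257,228), and the one on the right seems to carry the bar. I'll enlarge both.

Run:
```python
import cv2,numpy as np
a=cv2.imread("pics/scene0.png")[140:280,160:280];b=cv2.imread("pics/top0.png")[180:265,130:330]
a=cv2.resize(a,None,fx=2.8,fy=2.8,interpolation=cv2.INTER_CUBIC)
b=cv2.resize(b,None,fx=4,fy=4,interpolation=cv2.INTER_CUBIC)
cv2.imwrite("pics/b.png",b); cv2.imwrite("pics/a.png",cv2.resize(a,None,fx=1.5,fy=1.5))
```

```text
(no output)
```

View pics/b.png

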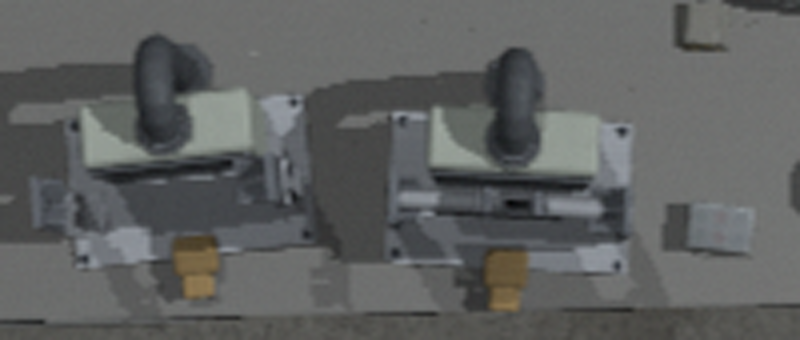

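The top crop shows the guard on the right-hand station, so that is A. Its bar runs from crop (400,198) to (605,207) and the tab pair is near (517,203). The left-hand station, B, is empty, yawed a little, with ears at about (85,200) and (290,180). The plate screws are visible at the corners.

```bash
cat > h.py <<'E'
import numpy as np,cv2
from scipy.spatial.transform import Rotation as Ro
def ray(c,u,v,z):
    R,t=c["R"],c["t"]; o=-R.T@t; d=R.T@np.array([(u-c["cx"])/c["fx"],(v-c["cy"])/c["fy"],1]); return o+d*(z-o[2])/d[2]
def proj(c,X):
    p=c["R"]@np.asarray(X)+c["t"]; return np.array([c["fx"]*p[0]/p[2]+c["cx"],c["fy"]*p[1]/p[2]+c["cy"]])
def tri(c1,p1,c2,p2):
    A=[];b=[]
    for c,p in((c1,p1),(c2,p2)):
        o=-c["R"].T@c["t"];d=c["R"].T@np.array([(p[0]-c["cx"])/c["fx"],(p[1]-c["cy"])/c["fy"],1]);d/=np.linalg.norm(d)
        P=np.eye(3)-np.outer(d,d);A.append(P);b.append(P@o)
    A1=np.vstack(A);return np.linalg.lstsq(A1,np.hstack(b),rcond=None)[0]
E
python3 - <<'E'
from h import *
c=np.load("top0.npz"); c={k:c[k] for k in c}
f=lambda p,z:ray(c,130+(p[0]+.5)/4-.5,180+(p[1]+.5)/4-.5,z)
for n,S in (("A",[(402,120),(622,131),(616,265),(396,252)]),("B",[(73,126),(295,103),(306,234),(82,261)])):
    P=np.array([f(p,0.008) for p in S]); print(n,P.round(4).tolist(),P.mean(0).round(4),"yaw",np.degrees([np.arctan2(*(P[0]-P[1])[:2])*-1,np.arctan2(*(P[3]-P[2])[:2])*-1]),np.linalg.norm(P-np.roll(P,-1,0),axis=1))
print([f(p,.165).round(4) for p in [(402,198),(603,207),(517,203)]])
print("Bears",[f(p,.175).round(4) for p in [(85,200),(290,180)]])
w=np.load("wrist0.npz");print(-w["R"].T@w["t"], w["R"][2])
from plant import ctrl
s=ctrl.get_state();T=Ro.from_quat(s["tcp_rot"]).as_matrix();print(T.round(3));print("cam in tool",T.T@(-w["R"].T@w["t"]-s["eef_pos"]),(T.T@w["R"].T).round(3))
E
```

```text
A [[0.5009, 0.0489, 0.008], [0.4886, -0.1226, 0.008], [0.3849, -0.1146, 0.008], [0.3985, 0.0551, 0.008]] [ 0.4432 -0.0333  0.008 ] yaw [-4.10064464 -4.55990021] [0.17196891 0.10397944 0.17024356 0.1026198 ]
B [[0.5017, 0.3063, 0.008], [0.5161, 0.1325, 0.008], [0.4138, 0.1246, 0.008], [0.3967, 0.2981, 0.008]] [0.4571 0.2154 0.008 ] yaw [4.72399548 5.64443032] [0.17439917 0.10257519 0.17436853 0.1053759 ]
[array([0.43 , 0.043, 0.165]), array([ 0.4208, -0.096 ,  0.165 ]), array([ 0.4248, -0.0366,  0.165 ])]
Bears [array([0.4326, 0.2609, 0.175 ]), array([0.4433, 0.1196, 0.175 ])]
[0.11569026 0.66955805 0.37332989] [ 0.29366017 -0.08914556 -0.95174407]
[[-0.959  0.283 -0.001]
 [ 0.283  0.959 -0.002]
 [ 0.    -0.002 -1.   ]]
cam in tool [ 0.07837776  0.00017867 -0.12607942] [[-0.001 -0.952 -0.307]
 [ 1.    -0.001 -0.001]
 [ 0.    -0.307  0.952]]
```

View pics/a.png

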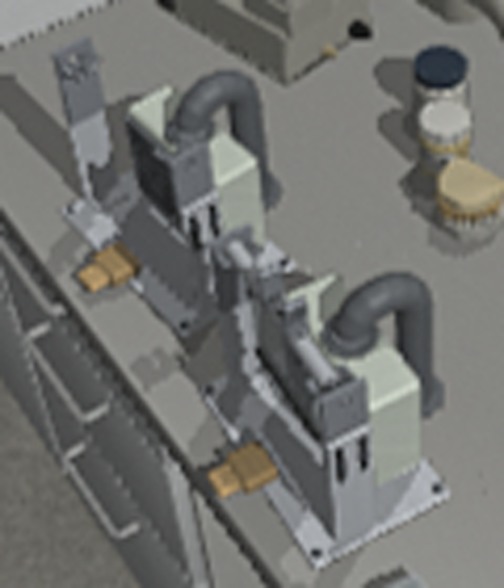

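The scene view agrees: the near station (A) carries the guard and the left ear of B is free. A is yawed about -4.3° and B about +5.2°. A's axis is near (0.425, -0.037), which is close to the inner reach limit. I'll move over B first for a close look.

Emit:
drive_tool([
  [[0,0,0],[-0.04,-0.04,-0.01],0.085],
  [[0,0,0],[-0.04,-0.04,-0.01],0.085],
  [[0,0,0],[-0.04,-0.04,-0.01],0.085],
  [[0,0,0],[-0.04,-0.04,-0.01],0.085],
  [[0,0,0],[-0.04,-0.04,-0.01],0.085],
])

```text
time: 0.78
eef_pos: [0.3266, 0.3973, 0.2984]
tcp_rot: [0.143, 0.99, -0.0, 0.0]
contact_force: [0.4, 0.2, -0.9]
opening: 0.994
finger_force: 0.0
```

Emit:
drive_tool([
  [[0,0,0],[-0.04,-0.04,0],0.085],
  [[0,0,0],[-0.04,-0.04,0],0.085],
  [[0,0,0],[-0.04,-0.04,0],0.085],
  [[0,0,-0.18],[-0.04,-0.04,0],0.085],
  [[0,0,-0.18],[0,0,0],0.085],
])

```text
time: 1.4
eef_pos: [0.4337, 0.2013, 0.2981]
tcp_rot: [-0.03, 1.0, -0.0, -0.0]
contact_force: [0.4, -0.2, 0.2]
opening: 0.997
finger_force: 0.0
```

```bash
cat >> h.py <<'E'
def snap(n,tag,view=False):
    from plant import ctrl
    c=ctrl.read_camera(n);np.savez(f"{tag}.npz",**c);cv2.imwrite(f"pics/{tag}.png",c["image"][:,:,::-1])
    s=ctrl.get_state();T=Ro.from_quat(s["tcp_rot"]).as_matrix()
    print(s["time"],"tcp",s["eef_pos"].round(4),"F",s["contact_force"].round(2),"yaw",np.degrees(np.arctan2(-T[0,1],T[1,1])).round(2),"tilt",T[:2,2].round(4),"open",s["opening"],s["finger_force"]);return c
E
python3 - <<'E'
from h import *
c=snap("wrist","wB1")
E
```

```text
1.45 tcp [0.4331 0.2025 0.298 ] F [ 0.55 -0.34  0.16] yaw 3.72 tilt [-0.0006 -0.0002] open 0.995932253520927 0.0
```

View pics/wB1.png

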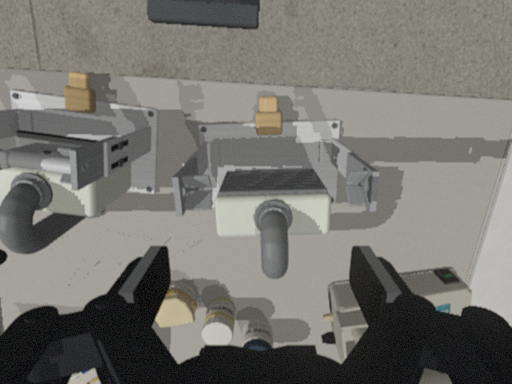

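The wrist view (up is towards the robot) shows B's right ear and cradle around (185,195) and its left ear around (362,188). The plate screws are near (203,130) and (338,126). Station A is at the upper left. I'll enlarge B.

Run:
```python
import cv2
b=cv2.imread("pics/wB1.png")[110:245,160:385]
cv2.imwrite("pics/wB1c.png",cv2.resize(b,None,fx=3.5,fy=3.5,interpolation=cv2.INTER_CUBIC))
```

```text
(no output)
```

View pics/wB1c.png

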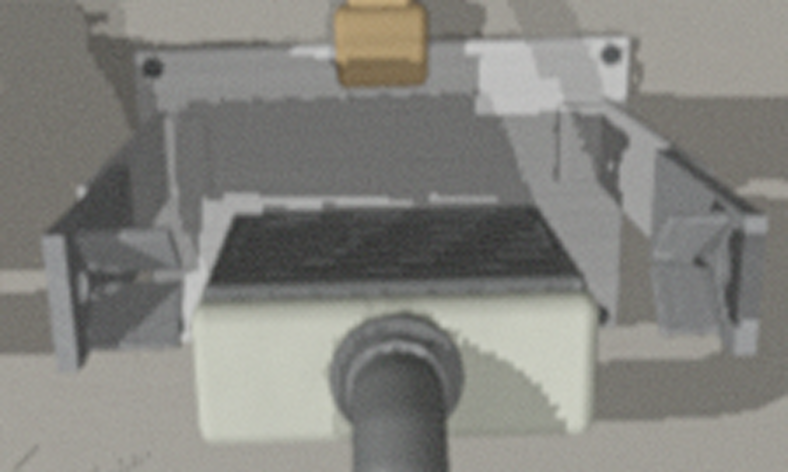

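The crop shows B's ears from above. The right ear's top face runs (45–67,235) to (60–82,367), and the left ear's runs (743–765,215) to (733–757,352). The known spacing of 156 mm inside and 166 mm outside gives the ear height.

Run:
```python
from h import *
from scipy.optimize import brentq
c=dict(np.load("wB1.npz"))
f=lambda p,z:ray(c,160+(p[0]+.5)/3.5-.5,110+(p[1]+.5)/3.5-.5,z)
mid=lambda a,b:((a[0]+b[0])/2,(a[1]+b[1])/2)
Ri=mid((67,235),(82,365));Ro_=mid((45,236),(60,370));Li=mid((743,215),(733,352));Lo=mid((766,215),(757,350))
for a,b,d in((Ri,Li,.156),(Ro_,Lo,.166)):
    g=lambda z:np.linalg.norm(f(a,z)-f(b,z))-d
    z=brentq(g,.1,.25); P,Q=f(a,z),f(b,z); u=(Q-P)/d
    print("top z",z,"axis",z-.012,P.round(4),Q.round(4),"yaw",np.degrees(np.arctan2(-u[0],u[1])))
for z in (.17,.177,.187):
    P,Q=f(Ri,z),f(Li,z);m=P+(Q-P)*86/156;print(z,"origin",m.round(4), "ear wid",np.linalg.norm(f((67,235),z)-f((82,365),z)),np.linalg.norm(f((766,215),z)-f((757,350),z)))
S=[f(p,.008) for p in((152,68),(610,54))];print(S,np.linalg.norm(S[0]-S[1]))
```

```text
top z 0.18031854923410662 axis 0.1683185492341066 [0.4443 0.137  0.1803] [0.4311 0.2924 0.1803] yaw 4.860208020465813
top z 0.18142405923793414 axis 0.16942405923793413 [0.445  0.1321 0.1814] [0.4302 0.2974 0.1814] yaw 5.105660738664203
0.17 origin [0.4405 0.2238 0.17  ] ear wid 0.033856469428187576 0.03480383848663513
0.177 origin [0.4381 0.223  0.177 ] ear wid 0.03292451511836308 0.03384580630478422
0.187 origin [0.4348 0.222  0.187 ] ear wid 0.03159315181861381 0.03247718890214001
[array([0.41257353, 0.12548396, 0.008     ]), array([0.39735676, 0.29686014, 0.008     ])] 0.1720504106117415
```

Emit:
drive_tool([
  [[0,0,0.08],[0,-0.05,0],0.085],
  [[0,0,0.06],[0,-0.05,0],0.085],
  [[0,0,0],[0,-0.05,0],0.085],
  [[0,0,0],[0,-0.05,0],0.085],
  [[0,0,0],[0,-0.04,0],0.085],
])

```text
time: 2.08
eef_pos: [0.4226, -0.0363, 0.2982]
tcp_rot: [0.042, 0.999, -0.0, 0.0]
contact_force: [0.4, 1.1, 0.0]
opening: 0.991
finger_force: 0.0
```

Run:
```python
from h import *
c=snap("wrist","wA1")
b=cv2.imread("pics/wA1.png")[110:245,150:375]
cv2.imwrite("pics/wA1c.png",cv2.resize(b,None,fx=3.5,fy=3.5,interpolation=cv2.INTER_CUBIC))
print(proj(c,(.425,-.037,.165)))
```

```text
2.125 tcp [ 0.4225 -0.0396  0.2982] F [ 0.91 -1.93 -0.41] yaw -4.94 tilt [-0.0006 -0.0036] open 0.9953363358273773 0.0
[258.85337781 184.72702627]
```

View pics/wA1c.png

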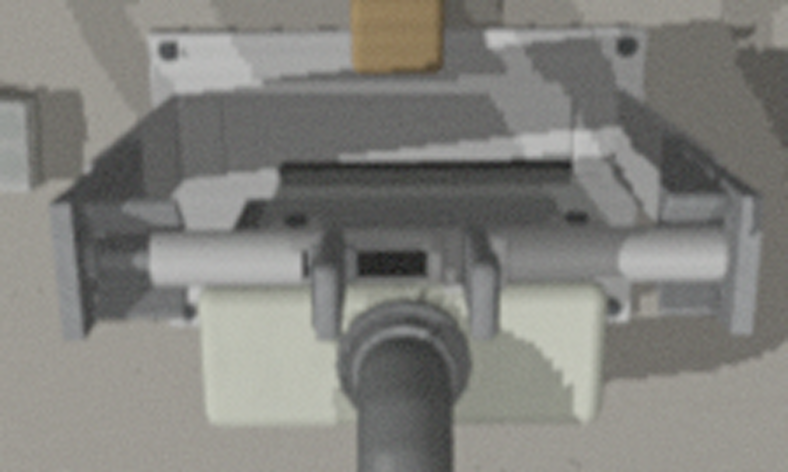

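The crop shows A with the guard. The right ear's top runs (52–75,203) to (65–88,337), and the left ear's runs (735–757,195) to (732–753,332). The tab tops are centred near (327,297) and (484,298). The bar runs from (150,260) to (722,255).

Run:
```python
from h import *
from scipy.optimize import brentq
c=dict(np.load("wA1.npz"))
f=lambda p,z:ray(c,150+(p[0]+.5)/3.5-.5,110+(p[1]+.5)/3.5-.5,z)
mid=lambda a,b:((a[0]+b[0])/2,(a[1]+b[1])/2)
Ri=mid((75,203),(88,337));Ro_=mid((52,205),(65,339));Li=mid((735,195),(732,332));Lo=mid((758,195),(753,332))
for a,b,d in((Ri,Li,.156),(Ro_,Lo,.166)):
    z=brentq(lambda z:np.linalg.norm(f(a,z)-f(b,z))-d,.1,.25); P,Q=f(a,z),f(b,z)
    print("top z",z,P.round(4),Q.round(4))
P,Q=f(Ri,.177),f(Li,.177);u=(Q-P)[:2];print("sep",np.linalg.norm(u),"yaw",np.degrees(np.arctan2(-u[0],u[1])),"origin",(P+(Q-P)*86/156).round(4))
t1,t2=f((327,297),.202),f((484,298),.202);print("tabs",t1.round(4),t2.round(4),np.linalg.norm(t1-t2),"mid",(t1+t2)/2)
S=[f(p,.008) for p in((168,51),(627,46))];print("screws",np.round(S,4),np.linalg.norm(S[0]-S[1]))
b1,b2=f((150,258),.165),f((722,255),.165);print("bar",b1.round(4),b2.round(4),np.linalg.norm(b1-b2))
u=u/np.linalg.norm(u);print("u",u)
# B offsets check: screw mid vs origin
```

```text
top z 0.17439509078242788 [ 0.4178 -0.1087  0.1744] [0.4293 0.0469 0.1744]
top z 0.1756218378332805 [ 0.4175 -0.1138  0.1756] [0.4294 0.0518 0.1756]
sep 0.15437486223701416 yaw -4.237955605378603 origin [ 0.4233 -0.023   0.177 ]
tabs [ 0.4202 -0.0484  0.202 ] [ 0.4233 -0.0148  0.202 ] 0.03372487026359868 mid [ 0.42172152 -0.03162845  0.202     ]
screws [[ 0.3841 -0.1144  0.008 ]
 [ 0.3968  0.057   0.008 ]] 0.1718777451124359
bar [ 0.4189 -0.0942  0.165 ] [0.4301 0.0469 0.165 ] 0.14156487034762338
u [0.07389885 0.99726574]
```

A's spacing check puts the camera's height reading about 2 mm low, so B's axis should be near 0.170–0.172. The middle of the tabs (0.422, -0.0316) agrees with the origin minus 8.5 mm. I'll align and go down over the tabs.

Emit:
drive_tool([
  [[0,0,-0.012],[0,0.008,0],0.085],
  [[0,0,0],[0,0,0.035],0.085],
  [[0,0,0],[0,0,0.035],0.085],
  [[0,0,0],[0,0,0.03],0.085],
  [[0,0,0],[0,0,0],0.085],
])

```text
time: 2.75
eef_pos: [0.422, -0.0252, 0.1957]
tcp_rot: [0.034, 0.999, 0.001, -0.003]
contact_force: [-1.1, -0.1, -0.5]
opening: 0.992
finger_force: 0.0
```

Run:
```python
from h import *
c=snap("wrist","wA2")
```

```text
2.8 tcp [ 0.4232 -0.0258  0.1978] F [-0.01  0.29  0.19] yaw -3.87 tilt [-0.0021  0.0009] open 0.997346236766942 0.0
```

Emit:
drive_tool([
  [[0,0,0.006],[0,-0.005,0.004],0.07],
  [[0,0,0],[0,0,0],0.06],
  [[0,0,0],[0,0,0],0.06],
])

```text
time: 3.18
eef_pos: [0.4238, -0.0324, 0.1952]
tcp_rot: [0.038, 0.999, -0.0, 0.001]
contact_force: [0.2, 0.7, 0.8]
opening: 0.705
finger_force: 0.0
```

Run:
```python
from h import *
c=snap("wrist","wA3")
b=cv2.imread("pics/wA3.png")[140:384,100:420]
cv2.imwrite("pics/wA3c.png",cv2.resize(b,None,fx=2.4,fy=2.4,interpolation=cv2.INTER_CUBIC))
```

```text
3.225 tcp [ 0.4237 -0.0324  0.195 ] F [ 0.25 -0.33  0.86] yaw -4.31 tilt [ 0.0013 -0.0004] open 0.6993460555179521 0.0
```

View pics/wA3c.png

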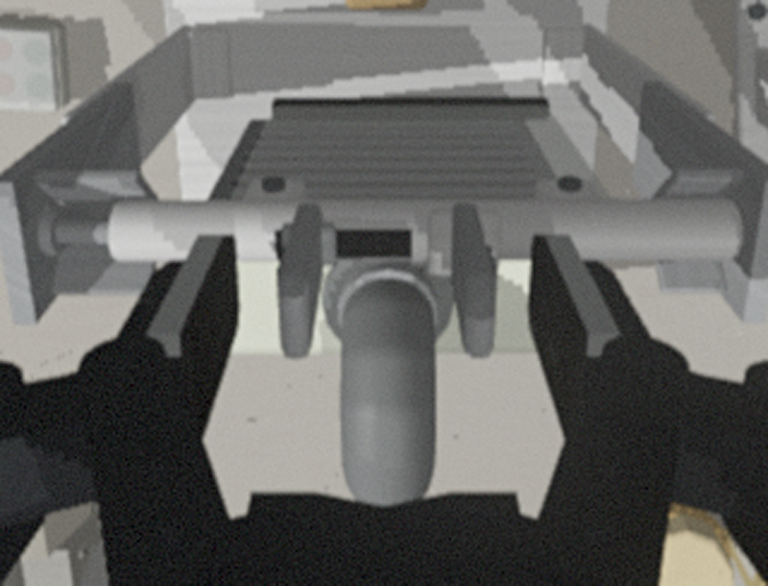

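The crop shows the tabs standing evenly between the fingers: tabs at about x = 297 and 478, fingers at 180 and 600. I'll drop 3 mm and pinch.

Emit:
drive_tool([
  [[0,0,0],[0,0.001,0.003],0.05],
  [[0,0,0],[0,0,0],0.04],
  [[0,0,0],[0,0,0],0.03],
  [[0,0,0],[0,0,0],0.022],
  [[0,0,0],[0,0,0],0.018],
], grip_force=45)

```text
time: 3.85
eef_pos: [0.4238, -0.0294, 0.193]
tcp_rot: [0.038, 0.999, 0.002, 0.0]
contact_force: [-3.0, 8.6, 8.1]
opening: 0.253
finger_force: 43.7
```

Emit:
drive_tool([
  [[0,0,0],[0,0,0],0.015],
  [[0,0,0],[0,0,0],0.015],
  [[0,0,0],[0,0,0],0.015],
])

```text
time: 4.22
eef_pos: [0.4238, -0.0294, 0.193]
tcp_rot: [0.038, 0.999, 0.002, 0.0]
contact_force: [-2.6, 7.6, 7.3]
opening: 0.257
finger_force: 43.7
```

Run:
```python
from h import *
c=snap("wrist","wA4")
b=cv2.imread("pics/wA4.png")[140:384,100:420]
cv2.imwrite("pics/wA4c.png",cv2.resize(b,None,fx=2.4,fy=2.4,interpolation=cv2.INTER_CUBIC))
```

```text
4.275 tcp [ 0.4238 -0.0294  0.193 ] F [-1.66  7.51  8.66] yaw -4.33 tilt [0.0005 0.0048] open 0.25538584492266747 43.68197500705719
```

View pics/wA4c.png

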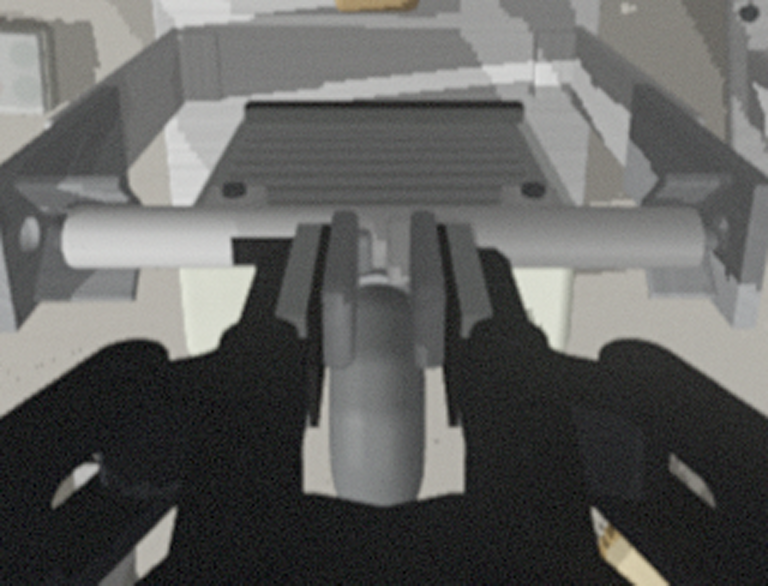

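The crop shows the pin drawn and the tabs tight together, at x = 340 and 428 between the pads. The right ear's hole is empty and the stub, near (715,235), is out of the left ear. The guard stands about 6.4 mm right of home, so I'll ease it to -8 mm while I lift slightly.

Emit:
drive_tool([
  [[0,0,0],[0,-0.001,-0.002],0.015],
  [[0,0,0],[0,-0.001,-0.003],0.015],
  [[0,0,0],[0,0,-0.005],0.015],
  [[0,0,0],[0,0,0],0.015],
])

```text
time: 4.78
eef_pos: [0.4234, -0.0334, 0.2015]
tcp_rot: [0.038, 0.999, -0.0, 0.0]
contact_force: [0.3, -0.1, -2.0]
opening: 0.254
finger_force: 44.1
```

Run:
```python
from h import *
c=snap("wrist","wA5")
```

```text
4.825 tcp [ 0.4233 -0.0333  0.2013] F [ 0.16  0.19 -2.08] yaw -4.3 tilt [ 0.0001 -0.0001] open 0.2529371859765636 44.084935784339905
```

It hangs free (about 2 N of weight) and there is no side force. I'll lift clear so the pane bottom is above the ears, then carry it to B.

Emit:
drive_tool([
  [[0,0,0],[0,0.002,-0.015],0.015],
  [[0,0,0],[0,0,-0.03],0.015],
  [[0,0,0],[0,0,-0.035],0.015],
  [[0,0,0],[0,0,-0.035],0.015],
  [[0,0,0],[0,0,-0.02],0.015],
])

```text
time: 5.45
eef_pos: [0.424, -0.0312, 0.3398]
tcp_rot: [0.037, 0.999, -0.001, 0.002]
contact_force: [0.1, 0.0, -3.3]
opening: 0.258
finger_force: 44.5
```

Emit:
drive_tool([
  [[0,0,-0.06],[-0.004,0.025,0],0.015],
  [[0,0,-0.06],[-0.006,0.04,0],0.015],
  [[0,0,-0.04],[-0.006,0.04,0],0.015],
  [[0,0,0],[-0.006,0.04,0],0.015],
  [[0,0,0],[-0.006,0.04,0],0.015],
])

```text
time: 6.08
eef_pos: [0.4452, 0.1558, 0.3374]
tcp_rot: [-0.043, 0.999, 0.0, 0.001]
contact_force: [0.7, -1.1, -1.9]
opening: 0.253
finger_force: 44.5
```

Emit:
drive_tool([
  [[0,0,0],[-0.005,0.035,0],0.015],
  [[0,0,0],[-0.003,0.018,0],0.015],
  [[0,0,0],[0,0,0],0.015],
  [[0,0,0],[0,0,0],0.015],
])

```text
time: 6.58
eef_pos: [0.4488, 0.207, 0.3365]
tcp_rot: [-0.042, 0.999, -0.0, 0.0]
contact_force: [-0.8, -0.9, -2.7]
opening: 0.259
finger_force: 44.9
```

```bash
cat >> h.py <<'E'
def need(x,y,yaw):
    from plant import ctrl
    s=ctrl.get_state();T=Ro.from_quat(s["tcp_rot"]).as_matrix();y0=np.degrees(np.arctan2(-T[0,1],T[1,1]))
    d=T.T@(np.array([x,y,s["eef_pos"][2]])-s["eef_pos"]); print("tool shift",d.round(4),"turn z",-np.radians(yaw-y0).round(4))
E
python3 - <<'E'
from h import *
c=snap("wrist","wB2"); need(.4383,.2144,5.0)
E
```

```text
6.625 tcp [0.4488 0.2069 0.3364] F [-0.03  0.01 -2.67] yaw 4.81 tilt [ 0.     -0.0006] open 0.25586898063758706 44.932934045791626
tool shift [ 0.0098  0.0084 -0.    ] turn z -0.0034
```

Emit:
drive_tool([
  [[0,0,-0.003],[0.01,0.0085,0],0.015],
  [[0,0,0],[0,0,0.02],0.015],
  [[0,0,0],[0,0,0.03],0.015],
  [[0,0,0],[0,0,0.02],0.015],
  [[0,0,0],[0,0,0],0.015],
])

```text
time: 7.25
eef_pos: [0.4363, 0.2149, 0.2629]
tcp_rot: [-0.044, 0.999, -0.001, -0.003]
contact_force: [-0.8, -0.0, -1.5]
opening: 0.255
finger_force: 45.0
```

Run:
```python
from h import *
c=snap("wrist","wB3"); need(.4383,.2144,5.0)
b=cv2.imread("pics/wB3.png")[110:384,80:440]
cv2.imwrite("pics/wB3c.png",cv2.resize(b,None,fx=2.1,fy=2.1,interpolation=cv2.INTER_CUBIC))
```

```text
7.3 tcp [0.4372 0.2151 0.2648] F [-0.52 -0.26 -1.9 ] yaw 5.05 tilt [-0.0028 -0.0008] open 0.25605167218985353 44.9595183134079
tool shift [-0.001  -0.0008 -0.    ] turn z 0.0008
```

View pics/wB3c.png

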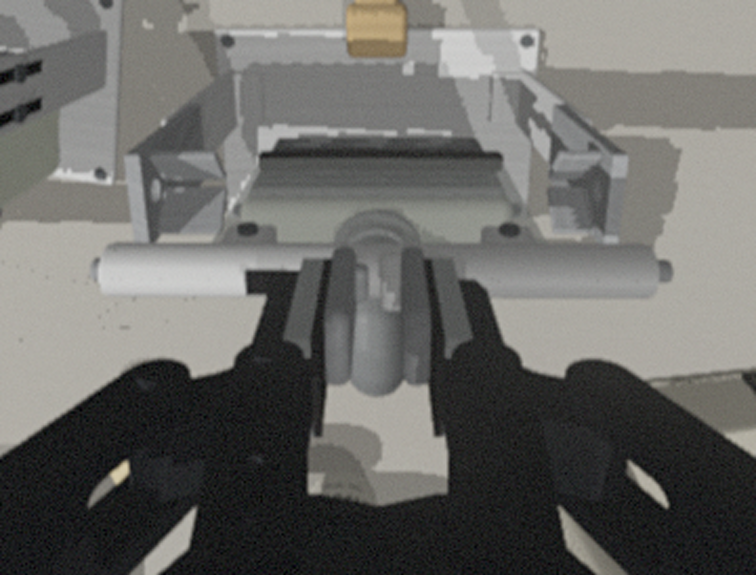

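The crop shows the bar above and in front of B's ears in the image. Its body spans x = 101 to 657 at row 270, the stub reaches 672, and the ear tops have inner edges near x = 149 and 609. I'll check the lateral fit from these pixels.

Run:
```python
from h import *
c=dict(np.load("wB3.npz"))
f=lambda p,z:ray(c,80+(p[0]+.5)/2.1-.5,110+(p[1]+.5)/2.1-.5,z)
yaw=np.radians(5.0);X=np.array([np.cos(yaw),np.sin(yaw)]);Y=np.array([-np.sin(yaw),np.cos(yaw)]);O=np.array([.437,.2224])
L=lambda P:((P[:2]-O)@X*1e3,(P[:2]-O)@Y*1e3)
for n,p,z in(("barL",(657,270),.237),("stub",(672,270),.237),("barR",(101,270),.237),("tabmid",(378,365),.272),("earRi",(149,197),.1805),("earLi",(609,197),.1805),("earRo",(139,197),.1805),("earLo",(621,197),.1805)):
    print(n,np.round(L(f(p,z)),1))
```

```text
barL [-2.3 64.2]
stub [-2.3 68. ]
barR [ -2.3 -78.4]
tabmid [ 1.9 -7.3]
earRi [ -1.2 -85. ]
earLi [-1.2 70.9]
earRo [ -1.2 -88.4]
earLo [-1.2 74.9]
```

The guard stands at about -8 mm relative to the ears, which is right. I'll correct the last millimetre and go down, gently towards the end.

Emit:
drive_tool([
  [[0,0,0],[-0.001,-0.0005,0.02],0.015],
  [[0,0,0],[0,0,0.02],0.015],
  [[0,0,0],[0,0,0.01],0.015],
  [[0,0,0],[0,0,0],0.015],
])

```text
time: 7.8
eef_pos: [0.439, 0.215, 0.2163]
tcp_rot: [-0.044, 0.999, -0.0, -0.0]
contact_force: [0.6, -0.0, -1.7]
opening: 0.253
finger_force: 44.9
```

Run:
```python
from h import *
c=snap("wrist","wB4"); need(.4383,.2144,5.0)
```

```text
7.85 tcp [0.4394 0.2151 0.217 ] F [-0.49  1.2  -1.15] yaw 5.05 tilt [0.0009 0.0002] open 0.25434457137075034 44.92536664009094
tool shift [ 0.0012 -0.0006 -0.    ] turn z 0.0008
```

Emit:
drive_tool([
  [[0,0,0],[0.001,-0.0005,0.004],0.015],
  [[0,0,0],[0,0,0.004],0.015],
  [[0,0,0],[0,0,0.003],0.015],
  [[0,0,0],[0,0,0],0.015],
  [[0,0,0],[0,0,0],0.015],
])

```text
time: 8.48
eef_pos: [0.4382, 0.2145, 0.2054]
tcp_rot: [-0.044, 0.999, 0.0, 0.0]
contact_force: [-0.6, 0.0, -2.1]
opening: 0.252
finger_force: 44.9
```

Emit:
drive_tool([
  [[0,0,0],[0,0,0.002],0.015],
  [[0,0,0],[0,0,0],0.015],
])

```text
time: 8.72
eef_pos: [0.438, 0.2144, 0.2031]
tcp_rot: [-0.044, 0.999, -0.0, -0.0]
contact_force: [-0.0, -0.7, -1.8]
opening: 0.256
finger_force: 44.9
```

Emit:
drive_tool([
  [[0,0,0],[0,0,0.001],0.015],
  [[0,0,0],[0,0,0.001],0.015],
  [[0,0,0],[0,0,0],0.015],
])

```text
time: 9.1
eef_pos: [0.438, 0.2144, 0.2012]
tcp_rot: [-0.044, 0.999, -0.0, -0.0]
contact_force: [-0.1, 0.4, -2.4]
opening: 0.255
finger_force: 44.9
```

Emit:
drive_tool([
  [[0,0,0],[0,0,0.001],0.015],
  [[0,0,0],[0,0,0],0.015],
  [[0,0,0],[0,0,0],0.015],
])

```text
time: 9.48
eef_pos: [0.4381, 0.2144, 0.2003]
tcp_rot: [-0.044, 0.999, -0.0, 0.0]
contact_force: [0.2, 0.3, -2.4]
opening: 0.25
finger_force: 44.9
```

Emit:
drive_tool([
  [[0,0,0],[0,0,0.001],0.015],
  [[0,0,0],[0,0,0],0.015],
  [[0,0,0],[0,0,0],0.015],
])

```text
time: 9.85
eef_pos: [0.4381, 0.2144, 0.1993]
tcp_rot: [-0.044, 0.999, -0.0, -0.0]
contact_force: [0.0, -0.9, -2.1]
opening: 0.255
finger_force: 44.9
```

Emit:
drive_tool([
  [[0,0,0],[0,0,0.001],0.015],
  [[0,0,0],[0,0,0],0.015],
  [[0,0,0],[0,0,0],0.015],
])

```text
time: 10.22
eef_pos: [0.4381, 0.2144, 0.1984]
tcp_rot: [-0.044, 0.999, -0.0, -0.0]
contact_force: [-0.2, -0.1, -0.8]
opening: 0.254
finger_force: 45.9
```

Emit:
drive_tool([
  [[0,0,0],[0,0,0.001],0.015],
  [[0,0,0],[0,0,0],0.015],
  [[0,0,0],[0,0,0],0.015],
])

```text
time: 10.6
eef_pos: [0.4383, 0.2145, 0.1981]
tcp_rot: [-0.044, 0.999, 0.0, 0.0]
contact_force: [-3.0, 0.4, 5.2]
opening: 0.254
finger_force: 48.8
```

Emit:
drive_tool([
  [[0,0,0],[0,0,0.001],0.015],
  [[0,0,0],[0,0,0],0.015],
  [[0,0,0],[0,0,0],0.015],
])

```text
time: 10.98
eef_pos: [0.4384, 0.2146, 0.198]
tcp_rot: [-0.044, 0.999, 0.0, 0.0]
contact_force: [-4.8, 0.1, 8.1]
opening: 0.253
finger_force: 49.3
```

Contact felt at TCP z ≈ 0.198. There is a push towards -x, so the bar may be on the rear flank of the V only. I'll ease it 1 mm towards the robot and see whether it settles.

Emit:
drive_tool([
  [[0,0,0],[0.001,0,0],0.015],
  [[0,0,0],[0,0,0],0.015],
  [[0,0,0],[0,0,0],0.015],
])

```text
time: 11.35
eef_pos: [0.4381, 0.2146, 0.1979]
tcp_rot: [-0.044, 0.999, 0.0, 0.001]
contact_force: [-3.0, 0.7, 5.7]
opening: 0.257
finger_force: 50.0
```

Run:
```python
from h import *
from plant import ctrl
c=snap("wrist","wB5"); s=ctrl.get_state(); print(s["wrist_torque"])
```

```text
11.4 tcp [0.4381 0.2146 0.1979] F [-1.95  0.91  5.61] yaw 5.07 tilt [0.0029 0.0004] open 0.2547959263868131 49.98171150684357
[-0.35050433  0.32617927 -0.0993632 ]
```

Emit:
drive_tool([
  [[0,0,0],[0.0015,0,0],0.015],
  [[0,0,0],[0,0,0],0.015],
  [[0,0,0],[0,0,0],0.015],
])

```text
time: 11.78
eef_pos: [0.4375, 0.2145, 0.198]
tcp_rot: [-0.044, 0.999, 0.0, 0.003]
contact_force: [2.6, 1.8, 5.8]
opening: 0.249
finger_force: 49.4
```

Run:
```python
from h import *
from plant import ctrl
c=snap("wrist","wB6"); s=ctrl.get_state(); print(s["wrist_torque"])
c0=dict(np.load("wA4.npz"))
```

```text
11.825 tcp [0.4375 0.2145 0.1979] F [2.   0.99 5.37] yaw 5.08 tilt [0.0059 0.0009] open 0.25694734649697165 49.37735438346863
[-0.2517125  -0.35728149  0.06441951]
```

The bar is trapped in the V from both sides at the same height, so it is seated. B's axis comes out about 5 mm above A's, as the images said. I'll centre it and let the pin out slowly.

Emit:
drive_tool([
  [[0,0,0],[-0.001,0,0],0.022],
  [[0,0,0],[0,0,0],0.025],
  [[0,0,0],[0,0,0],0.027],
  [[0,0,0],[0,0,0],0.029],
  [[0,0,0],[0,0,0],0.031],
])

```text
time: 12.45
eef_pos: [0.4378, 0.2136, 0.1969]
tcp_rot: [-0.044, 0.999, -0.001, 0.002]
contact_force: [2.3, -4.9, 5.5]
opening: 0.363
finger_force: 6.0
```

Emit:
drive_tool([
  [[0,0,0],[0,0,0],0.033],
  [[0,0,0],[0,0,0],0.035],
  [[0,0,0],[0,0,0],0.037],
  [[0,0,0],[0,0,0],0.039],
  [[0,0,0],[0,0,0],0.039],
])

```text
time: 13.08
eef_pos: [0.4365, 0.2142, 0.196]
tcp_rot: [-0.044, 0.999, -0.0, -0.0]
contact_force: [2.6, -3.0, 2.3]
opening: 0.459
finger_force: 4.3
```

Run:
```python
from h import *
c=snap("wrist","wB7")
```

```text
13.125 tcp [0.4364 0.2142 0.196 ] F [ 2.64 -3.61  1.78] yaw 5.06 tilt [-0.0004 -0.0003] open 0.45696047316828664 4.250722602009773
```

Emit:
drive_tool([
  [[0,0,0],[0,0,0],0.042],
  [[0,0,0],[0,0,0],0.045],
  [[0,0,0],[0,0,0],0.05],
  [[0,0,0],[0,0,0],0.055],
  [[0,0,0],[0,0,0],0.055],
])

```text
time: 13.75
eef_pos: [0.4365, 0.2144, 0.1963]
tcp_rot: [-0.044, 0.999, 0.0, -0.0]
contact_force: [0.3, 0.5, -0.1]
opening: 0.642
finger_force: 0.0
```

Run:
```python
from h import *
c=snap("wrist","wB8")
# compare with wA3 (home pose in A, tcp z .195): tab profile in rows around tabs
for n in("wA3","wB8"):
    g=cv2.cvtColor(cv2.imread(f"pics/{n}.png"),cv2.COLOR_BGR2GRAY)
    for v in(275,): print(n,v,[int(x) for x in g[v-1:v+2,190:340].mean(0)])
```

```text
13.8 tcp [0.4365 0.2144 0.1963] F [-0.01  0.42 -0.3 ] yaw 5.05 tilt [-0.0003  0.0001] open 0.6432104704006003 0.0
wA3 275 [29, 30, 32, 34, 32, 33, 32, 30, 74, 158, 210, 214, 212, 211, 211, 211, 210, 210, 210, 210, 210, 210, 209, 211, 213, 204, 147, 102, 101, 106, 111, 114, 117, 118, 119, 119, 115, 109, 97, 82, 118, 181, 207, 194, 189, 181, 153, 125, 111, 110, 113, 122, 125, 113, 113, 110, 110, 111, 110, 108, 108, 106, 104, 103, 104, 102, 101, 100, 96, 95, 91, 90, 88, 86, 87, 84, 80, 78, 79, 73, 77, 75, 76, 74, 75, 74, 73, 71, 74, 66, 80, 100, 99, 94, 92, 99, 122, 148, 161, 160, 153, 109, 76, 83, 96, 101, 104, 107, 110, 113, 113, 114, 117, 115, 109, 114, 137, 160, 163, 160, 160, 160, 161, 160, 160, 162, 161, 161, 163, 155, 107, 57, 44, 42, 35, 44, 39, 32, 40, 38, 37, 35, 39, 42, 35, 41, 41, 40, 39, 39]
wB8 275 [29, 31, 29, 31, 27, 33, 30, 32, 31, 33, 33, 30, 24, 54, 148, 213, 217, 214, 215, 216, 214, 194, 131, 103, 109, 115, 117, 122, 126, 124, 126, 122, 114, 107, 96, 84, 80, 84, 151, 211, 220, 220, 218, 204, 160, 131, 117, 112, 121, 140, 137, 118, 116, 118, 120, 119, 114, 117, 116, 116, 113, 113, 113, 111, 106, 108, 106, 104, 101, 98, 97, 96, 91, 94, 87, 87, 83, 82, 78, 78, 79, 77, 73, 75, 79, 74, 72, 75, 96, 114, 103, 98, 100, 101, 108, 140, 166, 156, 107, 75, 79, 82, 91, 93, 94, 92, 95, 94, 95, 91, 92, 93, 89, 88, 114, 164, 167, 168, 165, 165, 165, 166, 166, 168, 160, 99, 43, 37, 37, 43, 40, 38, 40, 39, 40, 40, 39, 42, 47, 52, 45, 42, 40, 37, 37, 44, 54, 80, 88, 91]
```

The forces are zero, and the tab spacing matches the home value (about 33–34 mm). I'll open wide, back off straight up, and take the same relative view as at A to compare.

Emit:
drive_tool([
  [[0,0,0],[0,0,0],0.065],
  [[0,0,0],[0,0,-0.015],0.075],
  [[0,0,0],[0,0,-0.03],0.085],
  [[0,0,0],[0,0,-0.04],0.085],
  [[0,0,0.012],[-0.001,-0.0085,-0.022],0.085],
])

```text
time: 14.42
eef_pos: [0.4391, 0.2063, 0.3073]
tcp_rot: [-0.038, 0.999, 0.001, 0.002]
contact_force: [0.1, -0.0, 0.2]
opening: 0.996
finger_force: 0.0
```

Emit:
drive_tool([
  [[0,0,0],[0,0,0],0.085],
  [[0,0,0],[0,0,0],0.085],
  [[0,0,0],[0,0,0],0.085],
])

```text
time: 14.8
eef_pos: [0.4377, 0.2059, 0.3017]
tcp_rot: [-0.038, 0.999, -0.0, -0.001]
contact_force: [0.4, -0.3, 0.1]
opening: 0.993
finger_force: 0.0
```

Run:
```python
from h import *
c=snap("wrist","wB9"); need(.4385,.2059,4.3)
A=cv2.imread("pics/wA1.png",0);B=cv2.imread("pics/wB9.png",0)
e=lambda I:cv2.magnitude(cv2.Sobel(I,cv2.CV_32F,1,0),cv2.Sobel(I,cv2.CV_32F,0,1))
cr=lambda p:(150+p[0]/3.5,110+p[1]/3.5)
for n,p,w,h in(("pintab",(327,300),8,14),("fixtab",(484,298),8,14),("collar",(120,255),14,12),("barRend",(150,258),8,9),("barLend",(722,255),8,9),("earR",(70,270),8,22),("earL",(745,265),8,22),("boxcorner",(205,290),7,7),("boxcornL",(600,290),7,7),("screwR",(168,51),6,6),("screwL",(627,46),6,6)):
    u,v=[int(round(k)) for k in cr(p)]; T=A[v-h:v+h,u-w:u+w]; S=B[v-h-14:v+h+14,u-w-14:u+w+14]
    out=[]
    for f in (lambda I:I,e):
        m=cv2.matchTemplate(f(S),f(T),cv2.TM_CCOEFF_NORMED);_,q,_,l=cv2.minMaxLoc(m);out+= [(l[0]-14,l[1]-14,round(q,2))]
    print(n,(u,v),out)
```

```text
14.85 tcp [0.4377 0.2059 0.3018] F [-0.04 -0.5   0.6 ] yaw 4.38 tilt [-0.0027 -0.0005] open 0.9955761695362062 0.0
tool shift [-0.0008 -0.0001 -0.    ] turn z 0.0013
pintab (243, 196) [(4, 0, 0.97), (4, 0, 0.77)]
fixtab (288, 195) [(4, 1, 0.88), (4, 1, 0.66)]
collar (184, 183) [(3, 1, 0.96), (3, 1, 0.82)]
barRend (193, 184) [(3, 1, 0.97), (3, 1, 0.82)]
barLend (356, 183) [(5, 1, 0.82), (5, 1, 0.76)]
earR (170, 187) [(4, 1, 0.87), (4, 2, 0.81)]
earL (363, 186) [(-5, 1, 0.56), (5, -2, 0.44)]
boxcorner (209, 193) [(3, 0, 0.94), (3, 0, 0.83)]
boxcornL (321, 193) [(2, 0, 0.94), (3, 1, 0.81)]
screwR (198, 125) [(-14, -14, 0.7), (-14, -14, 0.66)]
screwL (329, 123) [(2, 1, 0.89), (2, 1, 0.65)]
```

Tabs, collar, bar ends and right ear all moved together by 3–5 px with the same row offset, so the guard sits in B just as it did in A, with the pin home and the bar level. Only the left ear's own patch matched poorly, but the bar's left end is where it should be. Handing in.

```bash
python3 -c "
from plant import ctrl
print(ctrl.sign_off())"
```

```text
the job is handed in; nothing more can be done
None
```

I moved the guard from station A to station B and handed the job in at about 15 s of the 42 s. By wrist-camera comparison and zero contact force, the bar lies in both cradles, with the pin and stub home; the left ear matched poorly in that comparison, so I judged the stub from the bar's left end.

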